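# Close the tumbler barrel with its bayonet cap and hold it seated

## Task

Close the polishing tumbler's barrel: pick up its loose cap from the bench, set it in the barrel's neck with its lugs through the two notches, push it all the way down against the spring and turn it a quarter turn clockwise (seen from above) to the stop. Finish still gripping the cap and pressing it down so that its flange stays flat on the neck's rim; do not let go. Leave the other things on the bench where they are.

Things in the scene. Friction and masses are not known exactly. Their poses are not given: they have to be found in the camera images.
- cap_grip (a point): Grip centre of the loose cap (about 160 g), standing upright on the bench on its foot: stem 40 mm across, round flange 72 mm across (32 to 38 mm above the foot), on it an upright black grip bar 54 mm long (x), 14 thick (y), 32 high, flat sides. This point: 60 mm above the foot's underside, 22 above the flange's top, 10 below the bar's top. x along the bar, z up.
- cap_lug (a point): Outer tip of one of the cap's two steel lugs, at its mid-height, 45.5 mm below and 29 mm along +x from the grip centre, same axes. The lugs stick out of the stem along +x and -x, right below the bar's ends: 9 mm wide, 9 mm high, tips 29 mm from the axis, 10 to 19 mm above the foot. The foot is tapered: 32 mm across at the bottom, full 40 mm from 7 mm up. The cap is the same after half a turn.
- neck_rim (a point): Centre of the neck's mouth, at the rim's top face, 120 mm above the bench; z up. The barrel is black rubber, 130 mm across, 78 mm high, fixed upright in a 150 mm square board; its aluminium neck is 80 mm across. Mouth: round hole 45 mm across with two notches 16 mm wide, reaching 34 mm out along +x and -x; an ear outside the neck, out to 47 mm, marks each. Cap fully down: grip centre 28 mm above this point.
- neck_lip (a point): Point on the neck's axis at the underside of its lip (8 mm thick), 8 mm below the rim; same axes. The lugs go down through the notches and are under the lip when the cap is within 5 mm of fully down (flange on rim). Then it turns only clockwise from above (negative about z), to a hard stop at about 91 degrees. Let go there, it springs up 5 mm until the lugs catch.
- seal (a joint): Travel (m) of the spring seal, a grey disc in the neck, downwards positive: 0 at rest, its top then 16 mm below the rim; 0.016 when the cap is fully down. The cap's foot meets it 16 mm before fully down, the lugs then being 6 mm into the notches. The spring pushes back 4 N at rest and 10.4 N when fully down (400 N/m).
- die_block: Bystander: plain steel block, a 50 mm cube, 0.9 kg. Origin under its centre, z up.
- flux_jar: Bystander: small jar with a steel cap, 54 mm across, 60 mm high. Origin under its centre, z up.
- hammer: Bystander: hammer, 220 mm long, lying on the bench at the left, handle to its -x. z up.
There are look-alikes about, which are no part of the job. Leave any blue or orange look-alike of the part that bears cap_grip alone. Leave any pink look-alike of the part that bears neck_rim alone.

How it is judged:
On the way, in this order (a step that is already met when the one before it is completed fails the run):
1. the cap is lifted clear of the bench in the gripper (height (world z) of cap_grip above 0.1 m and contact force between the fingers and cap above 1 N), for 0.1 s.
2. the cap is pushed down with its lugs through the notches, below the lip, not yet turned (horizontal distance between cap_grip and neck_rim below 0.006 m and angle between the z axis of cap_grip and the z axis of neck_rim, either way round below 0.14 rad and z of cap_grip in the frame of neck_rim below 0.033 m and value of joint seal above 0.01 m and angle between the x axis of cap_grip and the x axis of neck_rim, either way round below 0.4 rad), for 0.05 s.
3. the cap is turned a quarter turn under the lip (horizontal distance between cap_grip and neck_rim below 0.006 m and angle between the z axis of cap_grip and the z axis of neck_rim, either way round below 0.14 rad and z of cap_grip in the frame of neck_rim below 0.035 m and angle between the x axis of cap_grip and the y axis of neck_rim, either way round below 0.32 rad), for 0.1 s.
At the end, for the whole second after the job is handed in: The cap sits in the neck (axis within 6 mm and 8 degrees), turned to within 18 degrees of a quarter turn from the notches, its flange within 2.5 mm of the rim with the spring seal pushed down at least 12.5 mm, and the gripper still holds it (over 2 N), through the last second (horizontal distance between cap_grip and neck_rim below 0.006 m and angle between the z axis of cap_grip and the z axis of neck_rim, either way round below 0.14 rad and angle between the x axis of cap_grip and the y axis of neck_rim, either way round below 0.32 rad and z of cap_grip in the frame of neck_rim between 0.024 and 0.0305 m and value of joint seal above 0.0125 m and contact force between the fingers and cap above 2 N); the arm keeps its last pose, push and grip.
It fails at once if the steel block is pushed over 30 mm or tipped (distance of die_block from where it was at the start of the episode above 0.03 m or angle between die_block's own z axis and vertical above 0.5 rad).
It fails at once if the jar is pushed over 30 mm or tipped (distance of flux_jar from where it was at the start of the episode above 0.03 m or angle between flux_jar's own z axis and vertical above 0.5 rad).
It fails at once if the cap is forced the wrong way (anticlockwise) or past the stop in the neck (z of cap_grip in the frame of neck_rim below 0.035 m and horizontal distance between cap_grip and neck_rim below 0.01 m and ((x of cap_lug in the frame of neck_rim above 0.012 m and y of cap_lug in the frame of neck_rim above 0.012 m) or (x of cap_lug in the frame of neck_rim below -0.012 m and y of cap_lug in the frame of neck_rim below -0.012 m))).
It fails at once if the hammer is moved over 30 mm (distance of hammer from where it was at the start of the episode above 0.03 m).
It also fails if it takes over 45 s, if anything falls off the work surface, if the arm or the gripper's body presses on something with over 40 N, if the wrist force passes 120 N, or if a joint passes its speed limit or range.

## Robot

A 6-joint arm with a two-finger parallel gripper is mounted at the origin on the work surface. World frame = base frame: x ahead of the robot, y to its left, z up, the work surface at z = 0. Lengths are in m, angles in rad, forces in N, time in s.
With the tool pointing down it reaches from about 0.375 to 0.9 m from the base axis. Payload 3.1 kg.
Tool frame: the origin (TCP) lies where the fingers leave the gripper's body, on its centre line; the fingertips stand 73 mm ahead of it and the grasp point (between the pads) lies 54 mm ahead of it; z points along the fingers, y is the line along which they close (so a half turn about z gives the same grasp; the last joint's range is limited). The gripper opens to 85 mm and grips with 20 to 120 N. Pads are 22 mm wide; open, the fingers measure 114 mm over their backs; the gripper's body (76 mm by 85 mm) begins 54 mm behind the grasp point. The pads swing forward as they close: fully open they stand 13 mm farther back than shut.
Start: joints at [-1.345, 0.527, 1.433, -0, 1.181, -0.178], TCP at [0.246, -0.575, 0.304] pointing down, gripper open.
Joint ranges: [-3.08, 3.08], [-0.75, 2.2], [0.22, 2.44], [-1.43, 4.57], [0, 2.65], [-2.85, 2.85]. Speed limits (rad/s): [2.79, 2.79, 3.14, 3.14, 3.14, 3.14].

## Interface

Orientations are given as a unit quaternion [x, y, z, w].
In Python, from station import manip gives the robot as it stands.
- The arm moves only by the shell command python3 -m crank 'ROWS' [FORCE]. ROWS is JSON, a list of rows, each an object with "dp": the shift along the tool's x, y, z normalised to -1 to 1, where 1 is 50 cm, a list of three; "delta_rot": the turn, a rotation vector about the tool's x, y, z normalised to -1 to 1, where 1 is 2 pi rad, a list of three; "fingers": the opening, from -1 (shut) to 1 (fully open). A call has 1 to 12 rows; each row shifts and turns the commanded pose from where the row before left it, along the tool's axes as they then stand; what a row does not reach is not made up. A row lasts 1/12 s, in which the tool goes at most 41.7 mm and 7.16 degrees, less where a joint would pass 70% of its speed; a pose out of reach is approached as far as the arm can. A call with a number of a shift or a turn outside -1 to 1 is refused whole. A call with a gripper value outside its range is refused whole. The fingers move at their own pace and stop on an object; FORCE is the grip in N (left out, the last holds). Time passes only in rows, so rows that do not move let the fingers close. It gives the time, the measured TCP pose, the force, the opening and the grip force at its end, in the units of the state.
- manip.sense(): the state, without advancing time (a new reading comes with each control period).
- manip.snapshot(name): name is "scene" or "top"; returns (picture, depth): 384x512x3 uint8, red, green, blue; 384x512 float32, m along the optical axis (not along the pixel's ray), 0 where there is no reading.
- manip.camera_model(name): a dict with "fx", "fy", "cx", "cy" (pixels), "origin" and "attitude" of the camera in the world. Camera axes: x right, y up, looking along -z (the intrinsics and any distortion apply to the point x, -y, -z); pixel columns grow to the right and rows downward; lengths in m; the calibration is good to about 2 mm. A picture is of the moment at which its call begins. camera_model takes no time and is no camera call.
- manip.sign_off(): hands the job in; it is judged then, once.
The state is a dict: "t": time; "q": joint angles; "qd": joint speeds; "tau": joint torques, N m; "tcp_pos": TCP position; "tool_rot": TCP orientation; "force": force on the tool from outside, world axes, zero at the start; "ft_torque": the same for the moment, N m; "finger_gap": opening from 0.0 (shut) to 1.0 (fully open); "gripper_force": force on a finger pad.
Only numpy, scipy, OpenCV 4.12 (cv2) and the standard library are available. Lean on these libraries where they do the work, as an engineer would, in place of code of your own. Each camera call takes 0.05 s, during which the arm holds its last target. There are 200 camera calls.

## Working session

There is one attempt and no reset: what is moved stays moved. The work goes in short steps, Python scripts to look and compute and a shell command to move; the robot and the scene stay as the last step left them, time stands still between calls to the robot, and variables do not carry over. Pictures are saved under pics/ and viewed, at most 10 in all, crops included, and the job is handed in when it is done.

```bash
mkdir -p pics; cat > h.py <<'E'
from station import manip
import numpy as np, cv2
from scipy.spatial.transform import Rotation as R
def cam(n):
    m=manip.camera_model(n); return m
def rot(m):
    a=np.array(m["attitude"],float)
    return R.from_quat(a).as_matrix() if a.size==4 else a.reshape(3,3)
def ray(m,u,v):
    d=np.array([(u-m["cx"])/m["fx"],-(v-m["cy"])/m["fy"],-1.0])
    return np.array(m["origin"]),rot(m)@d
def onplane(m,u,v,z):
    o,d=ray(m,u,v); return o+d*(z-o[2])/d[2]
def cloud(m,dep):
    v,u=np.mgrid[:dep.shape[0],:dep.shape[1]]
    c=np.stack([(u-m["cx"])/m["fx"]*dep,-(v-m["cy"])/m["fy"]*dep,-dep],-1)
    return c@rot(m).T+np.array(m["origin"])
def proj(m,p):
    c=(np.array(p)-m["origin"])@rot(m)
    return m["cx"]+m["fx"]*c[0]/-c[2], m["cy"]+m["fy"]*c[1]/c[2]
E
python3 - <<'E'
from h import *
for n in("top","scene"):
    m=cam(n);print(n,m)
    p,d=manip.snapshot(n);np.savez(n+".npz",p=p,d=d)
    cv2.imwrite(f"pics/{n}0.png",cv2.resize(p[:,:,::-1],(800,600),interpolation=cv2.INTER_CUBIC))
print(manip.sense())
E
```

```text
top {'fx': 446.66016306724964, 'fy': 446.66016306724964, 'cx': 250.8026123376928, 'cy': 195.88040473214883, 'origin': array([0.38383637, 0.01086752, 1.04982694]), 'attitude': array([-0.04749334,  0.04029726,  0.71384623, -0.69752711])}
scene {'fx': 387.50863693268184, 'fy': 387.50863693268184, 'cx': 255.8271355820059, 'cy': 186.90656331176967, 'origin': array([0.99647919, 0.0957697 , 0.80815844]), 'attitude': array([0.20099056, 0.23027786, 0.70134516, 0.64396418])}
{'t': 0.1, 'q': array([-1.34548021e+00,  5.28399146e-01,  1.43377553e+00,  1.17385072e-05,
        1.18138870e+00, -1.78509195e-01]), 'qd': array([ 0.00263245, -0.00188897, -0.00238667,  0.00016294, -0.00108646,
       -0.00035645]), 'tau': array([ 1.76326324e-05, -4.43305707e+01, -1.78585929e+01, -3.05909671e-04,
        3.85670617e-03,  9.93021985e-06]), 'tcp_pos': array([ 0.24549736, -0.57422242,  0.30301495]), 'tool_rot': array([ 9.79684771e-01,  2.00541212e-01, -1.76326248e-05, -9.85219593e-04]), 'force': array([-0.82737155,  0.02954877, -0.59251345]), 'ft_torque': array([ 0.0151013 , -0.00470402, -0.0393978 ]), 'gripper_force': 0.0, 'finger_gap': 0.9997390920873694}
```

View pics/top0.png

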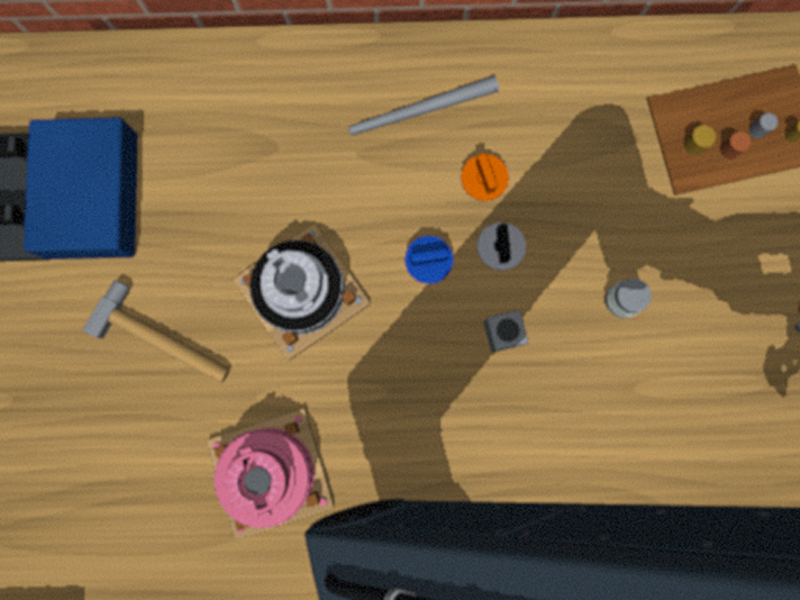

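View pics/scene0.png

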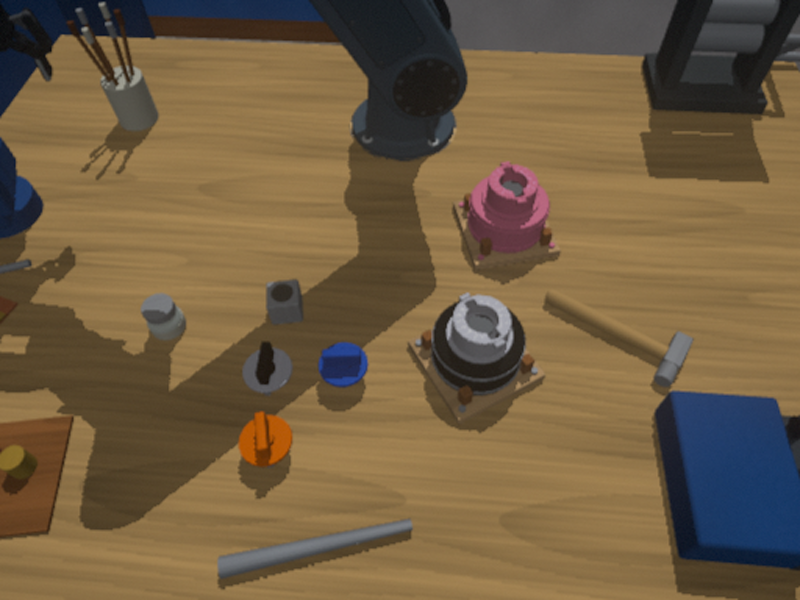

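Cap candidates in the top picture (800x600): the grey one with a black bar at (502,245), blue at (429,259), orange at (485,176). The grey/black one fits because the other two are coloured look-alikes. Barrels: the black one with an aluminium neck at (293,282) fits, and the pink one at (262,478) is a look-alike. Next I'll confirm in one crop and measure.

```bash
python3 - <<'E'
from h import *
z=np.load("top.npz");p,d=z["p"],z["d"];m=cam("top")
a=cv2.resize(p[125:190,285:350,::-1],(400,400),interpolation=cv2.INTER_CUBIC)
b=cv2.resize(p[140:220,147:227,::-1],(400,400),interpolation=cv2.INTER_CUBIC)
cv2.imwrite("pics/crop1.png",np.hstack([a,b]))
for n,box in(("top",((140,175),(300,342))),("scene",((215,255),(150,192)))):
    z=np.load(n+".npz");p,d=z["p"],z["d"];m=cam(n);W=cloud(m,d)
    (r0,r1),(c0,c1)=box
    w=W[r0:r1,c0:c1].reshape(-1,3);rgb=p[r0:r1,c0:c1].reshape(-1,3).astype(int)
    # bar: high; flange
    bar=w[(w[:,2]>.06)&(w[:,2]<.08)];fl=w[(w[:,2]>.03)&(w[:,2]<.045)]
    print(n,"zs",np.histogram(w[:,2],bins=[-.02,.01,.03,.045,.06,.066,.075,.1])[0])
    for q in(bar,fl):
        if len(q)>4:
            print(len(q),q.mean(0),cv2.minAreaRect((q[:,:2]*1000).astype(np.float32)))
for n,box in(("top",((145,215),(150,225))),("scene",((180,250),(270,340)))):
    z=np.load(n+".npz");p,d=z["p"],z["d"];m=cam(n);W=cloud(m,d)
    (r0,r1),(c0,c1)=box
    w=W[r0:r1,c0:c1].reshape(-1,3)
    rim=w[(w[:,2]>.112)&(w[:,2]<.13)]
    c,r=cv2.minEnclosingCircle((rim[:,:2]*1000).astype(np.float32))
    print(n,len(rim),rim.mean(0),c,r,np.percentile(rim[:,2],[5,50,95]))
    # ears: points beyond 41.5mm from centre est
    q=rim[:,:2]*1000-np.array(c);
    e=q[np.hypot(*q.T)>41.5];print(e.round(1).tolist()[:40])
E
```

```text
top zs [718   0 557  30  21 140   0]
161 [ 0.59604399 -0.14181951  0.0689525 ] ((596.4423217773438, -142.73410034179688), (52.085906982421875, 14.69999885559082), 3.9728269577026367)
557 [ 0.59547481 -0.14085023  0.03809187] ((597.7753295898438, -142.36903381347656), (68.7064437866211, 71.00186157226562), 43.5975456237793)
scene zs [918   7 529  63  21 138   0]
159 [ 0.60023737 -0.14351112  0.06905716] ((598.64404296875, -144.39051818847656), (53.68471145629883, 14.644063949584961), 4.120304107666016)
529 [ 0.60189713 -0.14182667  0.03826734] ((598.64013671875, -144.00247192382812), (69.7967300415039, 69.94920349121094), 15.201909065246582)
top 759 [0.54060299 0.15639523 0.11979271] (540.986083984375, 157.1756134033203) 46.87163543701172 [0.1160268  0.11998432 0.12283734]
[[41.5, 20.8], [41.7, 18.8], [39.7, 23.2], [40.6, 21.9], [40.2, 19.4], [39.8, 17.0], [37.9, 27.6], [37.4, 25.2], [37.6, 23.3], [38.0, 21.5], [37.9, 19.4], [34.9, 29.0], [35.7, 27.6], [35.5, 25.4], [35.7, 23.5], [33.0, 29.2], [33.6, 27.7], [31.2, 29.5], [-29.8, -29.1], [-32.0, -27.1], [-32.4, -29.5], [-32.1, -31.3], 
[... 318 characters left out ...]
96 0.11973442] (541.7122802734375, 153.62689208984375) 47.24231719970703 [0.11419197 0.1202759  0.12232685]
[[-42.5, -20.4], [-42.0, -18.3], [-40.3, -24.7], [-38.2, -22.6], [-38.8, -20.5], [-38.1, -18.4], [-34.4, -29.1], [-34.8, -26.9], [-34.7, -24.8], [-35.7, -22.6], [-34.5, -31.0], [-32.8, -28.9], [-34.4, -26.7], [-34.6, -30.7], [-32.2, -28.7], [-32.2, -26.6], [31.6, 28.6], [31.3, 30.6], [34.5, 24.4], [33.9, 26.6], [34.0, 28.5], [33.6, 30.6], [36.5, 20.5], [35.8, 22.6], [35.6, 24.7], [36.2, 26.5], [35.5, 28.7], [34.2, 31.0], [39.0, 18.4], [39.1, 20.4], [39.3, 22.4], [37.6, 24.7], [38.3, 26.6], [36.5, 29.0], [35.0, 31.3], [39.1, 18.8], [41.5, 20.4], [38.5, 23.0], [40.3, 24.7], [37.9, 27.2]]
```

View pics/crop1.png

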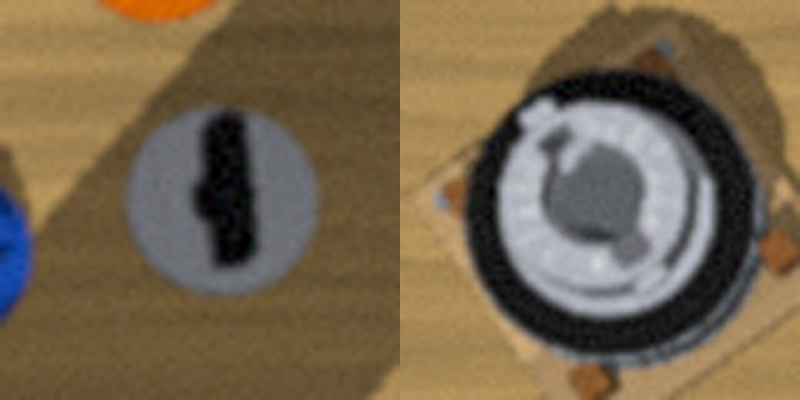

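The crop confirms the plain grey cap with its black bar, and the aluminium neck with notches at upper left and lower right. Measured: cap at about (0.5975, -0.1435) with the bar at 4°, neck at about (0.5413, 0.1554) with its notch axis at about 34°. I'll take the grasp with tool x at 184° so that the last joint has range for the quarter turn. First I rotate.

```bash
python3 -m crank '[{"dp":[0,0,0],"delta_rot":[0,0,-0.0195],"fingers":0},{"dp":[0,0,0],"delta_rot":[0,0,-0.0195],"fingers":0},{"dp":[0,0,0],"delta_rot":[0,0,-0.0195],"fingers":0},{"dp":[0,0,0],"delta_rot":[0,0,-0.0195],"fingers":0},{"dp":[0,0,0],"delta_rot":[0,0,-0.0195],"fingers":0},{"dp":[0,0,0],"delta_rot":[0,0,-0.0195],"fingers":0},{"dp":[0,0,0],"delta_rot":[0,0,-0.0195],"fingers":0},{"dp":[0,0,0],"delta_rot":[0,0,-0.0195],"fingers":0},{"dp":[0,0,0],"delta_rot":[0,0,-0.0195],"fingers":0},{"dp":[0,0,0],"delta_rot":[0,0,-0.0195],"fingers":0},{"dp":[0,0,0],"delta_rot":[0,0,-0.0195],"fingers":0},{"dp":[0,0,0],"delta_rot":[0,0,-0.0195],"fingers":0}]' 30
python3 -m crank '[{"dp":[0,0,0],"delta_rot":[0,0,-0.0195],"fingers":0},{"dp":[0,0,0],"delta_rot":[0,0,-0.0195],"fingers":0},{"dp":[0,0,0],"delta_rot":[0,0,-0.0195],"fingers":0},{"dp":[0,0,0],"delta_rot":[0,0,-0.0195],"fingers":0},{"dp":[0,0,0],"delta_rot":[0,0,-0.0195],"fingers":0},{"dp":[0,0,0],"delta_rot":[0,0,-0.0195],"fingers":0},{"dp":[0,0,0],"delta_rot":[0,0,-0.0195],"fingers":0},{"dp":[0,0,0],"delta_rot":[0,0,-0.0195],"fingers":0},{"dp":[0,0,0],"delta_rot":[0,0,-0.0195],"fingers":0},{"dp":[0,0,0],"delta_rot":[0,0,-0.0195],"fingers":0},{"dp":[0,0,0],"delta_rot":[0,0,-0.0185],"fingers":0},{"dp":[0,0,0],"delta_rot":[0,0,0],"fingers":0}]'
cat >> h.py <<'E'
def rel(x,y,z,deg=None):
    "dp (units of 0.5 m, tool axes) and delta_rot z to reach target with tool down"
    s=manip.sense();T=R.from_quat(s["tool_rot"])
    dp=T.inv().apply(np.array([x,y,z])-s["tcp_pos"])/.5
    M=T.as_matrix();a=np.degrees(np.arctan2(M[1,0],M[0,0]))
    print("t",s["t"],"tcp",s["tcp_pos"].round(4),"ang",a.round(2),"tilt",np.degrees(R.align_vectors([[0,0,-1]],[M[:,2]])[0].as_rotvec()).round(2),"f",s["force"].round(1),"gap",s["finger_gap"].round(3),"gf",s["gripper_force"])
    print("dp",dp.round(4),"rz",None if deg is None else round(-((deg-a+180)%360-180)/360,4))
    print("lvl(tool rotvec/2pi)",(T.inv().apply(R.align_vectors([[0,0,-1]],[M[:,2]])[0].as_rotvec())/2/np.pi).round(5))
E
python3 -c "
from h import *
rel(.5975,-.1435,.24,184)"
```

```text
t: 1.1
tcp_pos: [0.2455, -0.5744, 0.3033]
tool_rot: [0.59, 0.808, 0.0, -0.0]
force: [0.3, -1.2, -0.1]
finger_gap: 0.502
gripper_force: 0.0
t: 2.1
tcp_pos: [0.2789, -0.5628, 0.3013]
tool_rot: [-0.014, 1.0, -0.006, -0.02]
force: [0.0, 0.2, -0.6]
finger_gap: 0.498
gripper_force: 0.0Traceback (most recent call last):
  File "<string>", line 3, in <module>
    rel(.5975,-.1435,.24,184)
    ~~~^^^^^^^^^^^^^^^^^^^^^^
  File "h.py", line 26, in rel
    print("t",s["t"],"tcp",s["tcp_pos"].round(4),"ang",a.round(2),"tilt",np.degrees(R.align_vectors([[0,0,-1]],[M[:,2]])[0].as_rotvec()).round(2),"f",s["force"].round(1),"gap",s["finger_gap"].round(3),"gf",s["gripper_force"])
                                                                                                                                                                                ^^^^^^^^^^^^^^^^^^^^^
AttributeError: 'float' object has no attribute 'round'
```

The last joint touched its range limit here. It frees up as the base turns, so I'll fix the helper and move on.

```bash
sed -i 's/s\["finger_gap"\].round(3)/round(s["finger_gap"],3)/' h.py
python3 -c "
from h import *
rel(.5975,-.1435,.24,184.05);print(manip.sense()['q'].round(3))"
```

```text
t 2.1 tcp [ 0.2789 -0.5628  0.3013] ang -178.45 tilt [ 0.68 -2.3   0.  ] f [ 0.   0.2 -0.6] gap 0.498 gf 0.0
dp [-0.664   0.822   0.0869] rz -0.007
lvl(tool rotvec/2pi) [-0.00172 -0.00645  0.     ]
[-1.273  0.537  1.423 -0.045  1.182 -2.854]
```

```bash
python3 -m crank '[{"dp":[-0.045,0.056,0],"delta_rot":[0,0,0],"fingers":0},{"dp":[-0.045,0.056,0],"delta_rot":[0,0,0],"fingers":0},{"dp":[-0.045,0.056,0],"delta_rot":[0,0,0],"fingers":0},{"dp":[-0.045,0.056,0],"delta_rot":[0,0,0],"fingers":0},{"dp":[-0.045,0.056,0],"delta_rot":[0,0,0],"fingers":0},{"dp":[-0.045,0.056,0],"delta_rot":[0,0,0],"fingers":0},{"dp":[-0.045,0.056,0],"delta_rot":[0,0,0],"fingers":0},{"dp":[-0.045,0.056,0],"delta_rot":[0,0,0],"fingers":0},{"dp":[-0.045,0.056,0],"delta_rot":[0,0,0],"fingers":0},{"dp":[-0.045,0.056,0],"delta_rot":[0,0,0],"fingers":0},{"dp":[-0.045,0.056,0],"delta_rot":[0,0,0],"fingers":0},{"dp":[0,0,0],"delta_rot":[0,0,0],"fingers":0}]'
python3 -c "
from h import *
rel(.5975,-.1435,.24,184.05)"
```

```text
t: 3.1
tcp_pos: [0.5185, -0.2459, 0.2872]
tool_rot: [-0.014, 1.0, -0.005, -0.02]
force: [-0.3, 0.3, 0.8]
finger_gap: 0.504
gripper_force: 0.0
t 3.1 tcp [ 0.5185 -0.2459  0.2872] ang -178.38 tilt [ 0.63 -2.32  0.  ] f [-0.3  0.3  0.8] gap 0.504 gf 0.0
dp [-0.1675  0.2011  0.0856] rz -0.0067
lvl(tool rotvec/2pi) [-0.00157 -0.00648 -0.     ]
```

```bash
python3 -m crank '[{"dp":[0,0,0],"delta_rot":[-0.0016,-0.0065,-0.0067],"fingers":0},{"dp":[-0.04,0.05,0.01],"delta_rot":[0,0,0],"fingers":0},{"dp":[-0.04,0.05,0.01],"delta_rot":[0,0,0],"fingers":0},{"dp":[-0.04,0.05,0.01],"delta_rot":[0,0,0],"fingers":0},{"dp":[-0.03,0.04,0.01],"delta_rot":[0,0,0],"fingers":0},{"dp":[0,0,0],"delta_rot":[0,0,0],"fingers":0},{"dp":[0,0,0],"delta_rot":[0,0,0],"fingers":0}]'
python3 -c "
from h import *
rel(.5975,-.1435,.115,184.05)"
```

```text
t: 3.68
tcp_pos: [0.5845, -0.1507, 0.2667]
tool_rot: [-0.034, 0.999, -0.001, -0.001]
force: [-0.6, 0.1, 0.4]
finger_gap: 0.501
gripper_force: 0.0
t 3.6833 tcp [ 0.5845 -0.1507  0.2667] ang -176.13 tilt [ 0.11 -0.15  0.  ] f [-0.6  0.1  0.4] gap 0.501 gf 0.0
dp [-0.0278  0.0131  0.3033] rz -0.0005
lvl(tool rotvec/2pi) [-0.00029 -0.00044  0.     ]
```

```bash
python3 -m crank '[{"dp":[-0.0278,0.0131,0],"delta_rot":[-0.0003,-0.0004,-0.0005],"fingers":0},{"dp":[0,0,0.06],"delta_rot":[0,0,0],"fingers":0},{"dp":[0,0,0.06],"delta_rot":[0,0,0],"fingers":0},{"dp":[0,0,0],"delta_rot":[0,0,0],"fingers":0},{"dp":[0,0,0],"delta_rot":[0,0,0],"fingers":0}]'
python3 - <<'E'
from h import *
rel(.5975,-.1435,.115,184.05)
p,d=manip.snapshot("scene");cv2.imwrite("pics/s1.png",cv2.resize(p[150:300,100:270,::-1],(680,600),interpolation=cv2.INTER_CUBIC))
E
```

```text
t: 4.1
tcp_pos: [0.5966, -0.145, 0.2062]
tool_rot: [-0.033, 0.999, 0.001, -0.001]
force: [0.3, -0.8, 0.1]
finger_gap: 0.503
gripper_force: 0.0
t 4.1 tcp [ 0.5966 -0.145   0.2062] ang -176.18 tilt [-0.08 -0.17  0.  ] f [ 0.3 -0.8  0.1] gap 0.503 gf 0.0
dp [-0.0026  0.0026  0.1823] rz -0.0006
lvl(tool rotvec/2pi) [ 0.00024 -0.00046 -0.     ]
```

View pics/s1.png

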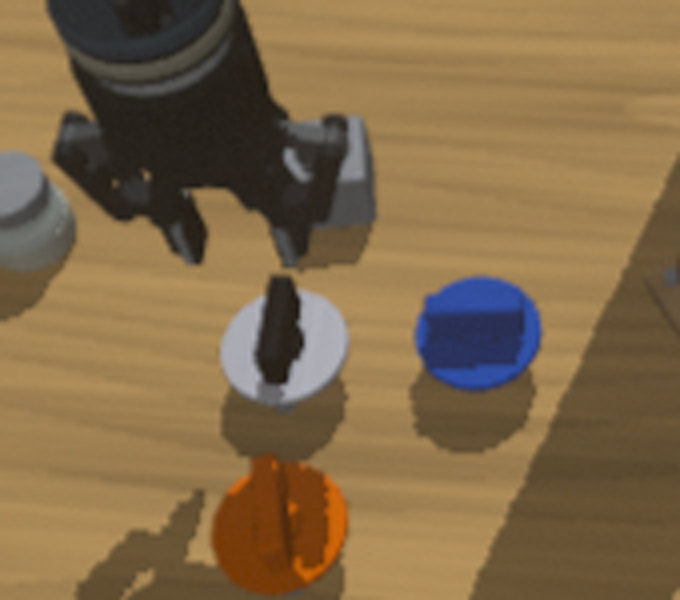

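The crop shows the fingers at about (185–300, 250), straddling the grey cap's bar at (280,330). The blue and orange caps stay clear of the descent.

```bash
python3 -m crank '[{"dp":[-0.0026,0.0026,0.05],"delta_rot":[0,0,0],"fingers":0},{"dp":[0,0,0.05],"delta_rot":[0,0,0],"fingers":0},{"dp":[0,0,0.05],"delta_rot":[0,0,0],"fingers":0},{"dp":[0,0,0.032],"delta_rot":[0,0,0],"fingers":0},{"dp":[0,0,0],"delta_rot":[0,0,0],"fingers":0},{"dp":[0,0,0],"delta_rot":[0,0,0],"fingers":-1},{"dp":[0,0,0],"delta_rot":[0,0,0],"fingers":-1},{"dp":[0,0,0],"delta_rot":[0,0,0],"fingers":-1},{"dp":[0,0,0],"delta_rot":[0,0,0],"fingers":-1},{"dp":[0,0,0],"delta_rot":[0,0,0],"fingers":-1},{"dp":[0,0,0],"delta_rot":[0,0,0],"fingers":-1}]' 60
python3 -c "
from h import *
rel(.5975,-.1435,.115,184.05)"
```

```text
t: 5.07
tcp_pos: [0.601, -0.1437, 0.1189]
tool_rot: [-0.034, 0.999, -0.001, 0.003]
force: [-0.6, -1.9, 6.6]
finger_gap: 0.149
gripper_force: 60.3
t 5.0667 tcp [ 0.601  -0.1437  0.1189] ang -176.09 tilt [0.16 0.36 0.  ] f [-0.6 -1.9  6.6] gap 0.149 gf 60.32808065414429
dp [0.007  0.0009 0.0078] rz -0.0004
lvl(tool rotvec/2pi) [-0.0005   0.00096  0.     ]
```

```bash
python3 -m crank '[{"dp":[0,0,0],"delta_rot":[0,0,0],"fingers":-1},{"dp":[0,0,0],"delta_rot":[0,0,0],"fingers":-1},{"dp":[0,0,0],"delta_rot":[0,0,0],"fingers":-1}]'
python3 - <<'E'
from h import *
rel(.5975,-.1435,.115,184.05)
p,d=manip.snapshot("scene");cv2.imwrite("pics/s2.png",cv2.resize(p[150:280,110:240,::-1],(600,600),interpolation=cv2.INTER_CUBIC))
E
```

```text
t: 5.32
tcp_pos: [0.601, -0.1437, 0.1189]
tool_rot: [-0.034, 0.999, -0.001, 0.003]
force: [0.4, -0.3, 6.6]
finger_gap: 0.149
gripper_force: 60.3
t 5.3167 tcp [ 0.601  -0.1437  0.1189] ang -176.09 tilt [0.15 0.36 0.  ] f [ 0.4 -0.3  6.6] gap 0.149 gf 60.32774806022644
dp [0.007  0.0009 0.0078] rz -0.0004
lvl(tool rotvec/2pi) [-0.00049  0.00096 -0.     ]
```

View pics/s2.png

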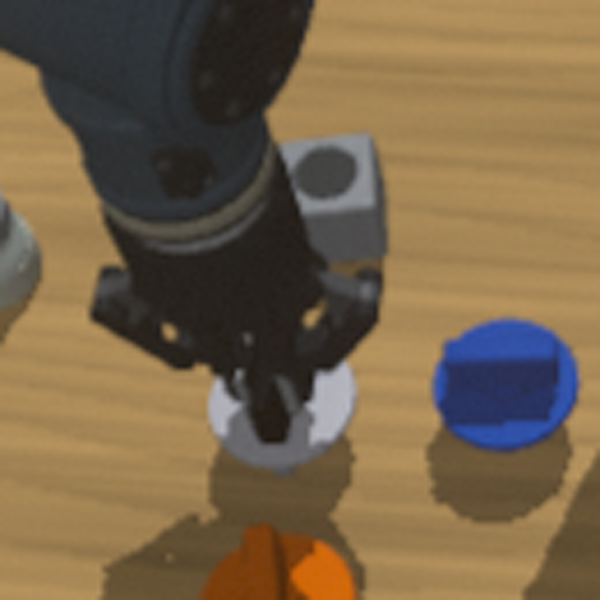

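The grip is on the grey cap's bar at (270,400), but about 4 mm high and 3 mm off along the bar. I'll open, correct and regrasp.

```bash
python3 -m crank '[{"dp":[0,0,0],"delta_rot":[0,0,0],"fingers":-0.4},{"dp":[0,0,0],"delta_rot":[0,0,0],"fingers":-0.4},{"dp":[0,0,0],"delta_rot":[0,0,0],"fingers":-0.4},{"dp":[0,0,0],"delta_rot":[0,0,0],"fingers":-0.4},{"dp":[0,0,0],"delta_rot":[0,0,0],"fingers":-0.4},{"dp":[0,0,0],"delta_rot":[0,0,0],"fingers":-0.4}]'
python3 -c "
from h import *
rel(.598,-.1435,.115,184.05)"
```

```text
t: 5.87
tcp_pos: [0.5993, -0.1427, 0.1162]
tool_rot: [-0.034, 0.999, -0.0, 0.0]
force: [-0.2, 0.6, 0.2]
finger_gap: 0.298
gripper_force: 0.0
t 5.8667 tcp [ 0.5993 -0.1427  0.1162] ang -176.09 tilt [0.   0.05 0.  ] f [-0.2  0.6  0.2] gap 0.298 gf 0.0
dp [ 0.0026 -0.0015  0.0024] rz -0.0004
lvl(tool rotvec/2pi) [-1.0e-05  1.3e-04 -0.0e+00]
```

```bash
python3 -m crank '[{"dp":[0.0026,-0.001,0.003],"delta_rot":[0,0,0],"fingers":-0.6},{"dp":[0,0,0],"delta_rot":[0,0,0],"fingers":-0.6},{"dp":[0,0,0],"delta_rot":[0,0,0],"fingers":-0.6},{"dp":[0,0,0],"delta_rot":[0,0,0],"fingers":-0.6},{"dp":[0,0,0],"delta_rot":[0,0,0],"fingers":-1},{"dp":[0,0,0],"delta_rot":[0,0,0],"fingers":-1},{"dp":[0,0,0],"delta_rot":[0,0,0],"fingers":-1},{"dp":[0,0,0],"delta_rot":[0,0,0],"fingers":-1}]' 60
python3 -c "
from h import *
rel(.598,-.1435,.115,184.05)"
```

```text
t: 6.53
tcp_pos: [0.5982, -0.1434, 0.1149]
tool_rot: [-0.034, 0.999, -0.0, 0.001]
force: [-0.0, 0.6, -1.1]
finger_gap: 0.152
gripper_force: 58.5
t 6.5333 tcp [ 0.5982 -0.1434  0.1149] ang -176.1 tilt [0.02 0.08 0.  ] f [-0.   0.6 -1.1] gap 0.152 gf 58.533251881599426
dp [ 0.0003 -0.0002 -0.0002] rz -0.0004
lvl(tool rotvec/2pi) [-6.0e-05  2.2e-04  0.0e+00]
```

```bash
python3 -m crank '[{"dp":[0,0,-0.04],"delta_rot":[0,0,0],"fingers":-1},{"dp":[0,0,-0.06],"delta_rot":[0,0,0],"fingers":-1},{"dp":[0,0,-0.06],"delta_rot":[0,0,0],"fingers":-1},{"dp":[0,0,-0.06],"delta_rot":[0,0,0],"fingers":-1},{"dp":[0,0,-0.06],"delta_rot":[0,0,0],"fingers":-1},{"dp":[0,0,-0.04],"delta_rot":[0,0,0],"fingers":-1},{"dp":[0,0,0],"delta_rot":[0,0,0],"fingers":-1},{"dp":[0,0,0],"delta_rot":[0,0,0],"fingers":-1}]'
python3 -m crank '[{"dp":[0.006,0.05,0],"delta_rot":[0,0,0],"fingers":-1},{"dp":[0.006,0.05,0],"delta_rot":[0,0,0],"fingers":-1},{"dp":[0.006,0.05,0],"delta_rot":[0,0,0],"fingers":-1},{"dp":[0.006,0.05,0],"delta_rot":[0,0,0],"fingers":-1},{"dp":[0.006,0.05,0],"delta_rot":[0,0,0],"fingers":-1},{"dp":[0.006,0.05,0],"delta_rot":[0,0,0],"fingers":-1},{"dp":[0.006,0.05,0],"delta_rot":[0,0,0],"fingers":-1},{"dp":[0.006,0.05,0],"delta_rot":[0,0,0],"fingers":-1},{"dp":[0.006,0.05,0],"delta_rot":[0,0,0],"fingers":-1},{"dp":[0.006,0.05,0],"delta_rot":[0,0,0],"fingers":-1},{"dp":[0.006,0.05,0],"delta_rot":[0,0,0],"fingers":-1},{"dp":[0.005,0.05,0],"delta_rot":[0,0,0],"fingers":-1}]'
python3 -m crank '[{"dp":[0,0,0],"delta_rot":[0,0,-0.0166],"fingers":-1},{"dp":[0,0,0],"delta_rot":[0,0,-0.0166],"fingers":-1},{"dp":[0,0,0],"delta_rot":[0,0,-0.0166],"fingers":-1},{"dp":[0,0,0],"delta_rot":[0,0,-0.0166],"fingers":-1},{"dp":[0,0,0],"delta_rot":[0,0,-0.0166],"fingers":-1},{"dp":[0,0,0],"delta_rot":[0,0,0],"fingers":-1},{"dp":[0,0,0],"delta_rot":[0,0,0],"fingers":-1},{"dp":[0,0,0],"delta_rot":[0,0,0],"fingers":-1}]'
python3 - <<'E'
from h import *
rel(.5415,.1553,.255,213.7)
for n in("top","scene"):
    p,d=manip.snapshot(n);np.savez(n+"2.npz",p=p,d=d);W=cloud(cam(n),d)
    cv2.imwrite(f"pics/{n}2.png",p[:,:,::-1])
E
python3 - <<'E'
import cv2,numpy as np
a=cv2.imread("pics/top2.png")[110:250,120:260];b=cv2.imread("pics/scene2.png")[110:250,240:380]
cv2.imwrite("pics/c2.png",np.hstack([cv2.resize(x,(400,400),interpolation=cv2.INTER_CUBIC) for x in(a,b)]))
E
```

```text
t: 7.2
tcp_pos: [0.598, -0.1433, 0.2756]
tool_rot: [-0.034, 0.999, -0.001, 0.002]
force: [-0.8, -0.5, -2.3]
finger_gap: 0.152
gripper_force: 58.9
t: 8.2
tcp_pos: [0.5402, 0.1545, 0.272]
tool_rot: [-0.034, 0.999, -0.0, -0.002]
force: [0.0, 1.4, -1.3]
finger_gap: 0.153
gripper_force: 59.0
t: 8.87
tcp_pos: [0.5414, 0.1534, 0.2734]
tool_rot: [-0.289, 0.957, -0.0, -0.001]
force: [-0.2, -0.2, -2.1]
finger_gap: 0.157
gripper_force: 59.1
t 8.8667 tcp [0.5414 0.1534 0.2734] ang -146.35 tilt [ 0.03 -0.09  0.  ] f [-0.2 -0.2 -2.1] gap 0.157 gf 59.09269452095032
dp [-0.0023  0.003   0.0367] rz -0.0001
lvl(tool rotvec/2pi) [ 7.0e-05 -2.4e-04  0.0e+00]
```

View pics/c2.png

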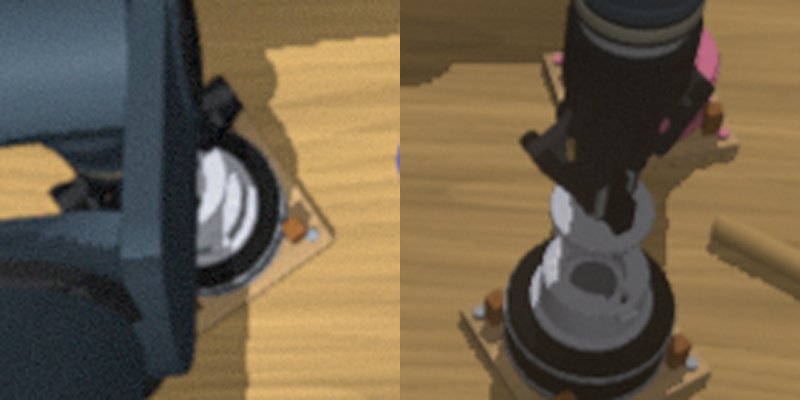

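In the right crop the cap hangs over the neck, with its flange at about (602,215) and the mouth at about (595,280). I'll refine the centres with circle fits in the same camera.

```bash
cat > m.py <<'E'
from h import *
from scipy.optimize import least_squares
def outer(q,c,excl=None,n=48):
    for _ in range(3):
        r=q-c;th=np.arctan2(r[:,1],r[:,0]);rr=np.hypot(*r.T);b=((th+np.pi)/(2*np.pi)*n).astype(int)%n
        E=np.array([q[b==k][rr[b==k].argmax()] for k in range(n) if (b==k).any()])
        e=E-c;t=np.degrees(np.arctan2(e[:,1],e[:,0]))
        if excl is not None: E=E[np.abs((t-excl+90)%180-90)>25]
        s=least_squares(lambda x:np.hypot(*(E-x[:2]).T)-x[2],[*c,40],loss="soft_l1",f_scale=.5).x;c=s[:2]
    return s,np.std(np.hypot(*(E-s[:2]).T)-s[2])
def plane_uv(n,f,box,z0,z1,zp,col=None):
    z=np.load(f);m=cam(n);W=cloud(m,z["d"]);r0,r1,c0,c1=box
    out=[]
    for v in range(r0,r1):
        for u in range(c0,c1):
            if z0<W[v,u,2]<z1 and (col is None or z["p"][v,u].min()>col): out.append(onplane(m,u,v,zp)[:2]*1000)
    return np.array(out)
if __name__=="__main__":
    for n,b in(("top",(145,215,150,225)),("scene",(180,250,270,340))):
        q=plane_uv(n,n+".npz",b,.113,.128,.12);print(n,"neck",outer(q,q.mean(0),34))
    zf=manip.sense()["tcp_pos"][2]-.076
    q=plane_uv("scene","scene2.npz",(160,215,285,340),zf-.006,zf+.006,zf)
    print("flange",len(q),outer(q,q.mean(0)),"tcp",manip.sense()["tcp_pos"])
    for n,b,r in(("top",(140,175,300,342),None),("scene",(215,255,150,192),None)):
        q=plane_uv(n,n+".npz",b,.033,.043,.038);print(n,"cap0",outer(q,q.mean(0)))
E
python3 m.py
```

```text
top neck (array([540.74404944, 156.47191262,  39.32510824]), np.float64(0.4575621638992352))
scene neck (array([542.85823044, 154.25500439,  40.27130366]), np.float64(1.1260215213810816))
flange 480 (array([543.77181301, 151.65605522,  35.52901272]), np.float64(0.4755620669863016)) tcp [0.5417946  0.15346629 0.27405675]
top cap0 (array([ 597.17892431, -142.0471035 ,   35.13074232]), np.float64(0.5391082884982127))
scene cap0 (array([ 598.25765105, -144.30812143,   35.55789926]), np.float64(0.5658474768134968))
```

```bash
python3 -c "
from h import *
rel(.541,.156,.240,213.8)"
```

```text
t 8.9667 tcp [0.5418 0.1535 0.2741] ang -146.3 tilt [ 0.02 -0.    0.  ] f [-0.1 -0.1 -1.8] gap 0.155 gf 59.08671855926514
dp [-0.0015  0.0051  0.0681] rz -0.0003
lvl(tool rotvec/2pi) [-4.e-05 -3.e-05  0.e+00]
```

```bash
python3 -m crank '[{"dp":[-0.0015,0.0051,0.03],"delta_rot":[0,0,-0.0003],"fingers":-1},{"dp":[0,0,0.038],"delta_rot":[0,0,0],"fingers":-1},{"dp":[0,0,0],"delta_rot":[0,0,0],"fingers":-1},{"dp":[0,0,0],"delta_rot":[0,0,0],"fingers":-1},{"dp":[0,0,0],"delta_rot":[0,0,0],"fingers":-1},{"dp":[0,0,0],"delta_rot":[0,0,0],"fingers":-1},{"dp":[0,0,0],"delta_rot":[0,0,0],"fingers":-1}]'
python3 -c "
from h import *
rel(.541,.156,.222,213.8)"
```

```text
t: 9.55
tcp_pos: [0.5419, 0.1561, 0.2418]
tool_rot: [-0.291, 0.957, -0.001, 0.002]
force: [-0.5, 0.7, -1.4]
finger_gap: 0.155
gripper_force: 59.0
t 9.55 tcp [0.5419 0.1561 0.2418] ang -146.12 tilt [0.  0.2 0. ] f [-0.5  0.7 -1.4] gap 0.155 gf 58.9853310585022
dp [0.0018 0.001  0.0396] rz 0.0002
lvl(tool rotvec/2pi) [-0.00032  0.00045  0.     ]
```

```bash
python3 -m crank '[{"dp":[0.001,0,0.01],"delta_rot":[0,0,0],"fingers":-1},{"dp":[0,0,0.01],"delta_rot":[0,0,0],"fingers":-1},{"dp":[0,0,0.01],"delta_rot":[0,0,0],"fingers":-1},{"dp":[0,0,0.01],"delta_rot":[0,0,0],"fingers":-1},{"dp":[0,0,0],"delta_rot":[0,0,0],"fingers":-1},{"dp":[0,0,0],"delta_rot":[0,0,0],"fingers":-1},{"dp":[0,0,0],"delta_rot":[0,0,0],"fingers":-1}]'
python3 -c "
from h import *
rel(.541,.156,.202,213.8)"
```

```text
t: 10.13
tcp_pos: [0.541, 0.1558, 0.2206]
tool_rot: [-0.291, 0.957, -0.0, 0.001]
force: [0.1, 0.7, -2.1]
finger_gap: 0.158
gripper_force: 59.0
t 10.1333 tcp [0.541  0.1558 0.2206] ang -146.11 tilt [0.02 0.07 0.  ] f [ 0.1  0.7 -2.1] gap 0.158 gf 59.014188051223755
dp [-0.0002  0.0004  0.0372] rz 0.0003
lvl(tool rotvec/2pi) [-0.00014  0.00013  0.     ]
```

No contact force, and the lugs have entered the notches. Now I push down against the spring.

```bash
python3 -m crank '[{"dp":[0,0,0.01],"delta_rot":[0,0,0],"fingers":-1},{"dp":[0,0,0.01],"delta_rot":[0,0,0],"fingers":-1},{"dp":[0,0,0.01],"delta_rot":[0,0,0],"fingers":-1},{"dp":[0,0,0.008],"delta_rot":[0,0,0],"fingers":-1},{"dp":[0,0,0.008],"delta_rot":[0,0,0],"fingers":-1},{"dp":[0,0,0],"delta_rot":[0,0,0],"fingers":-1},{"dp":[0,0,0],"delta_rot":[0,0,0],"fingers":-1},{"dp":[0,0,0],"delta_rot":[0,0,0],"fingers":-1}]' 80
python3 -c "
from h import *
rel(.541,.156,.202,213.8)"
```

```text
t: 10.8
tcp_pos: [0.5417, 0.1558, 0.2028]
tool_rot: [-0.292, 0.957, -0.001, 0.002]
force: [-6.7, -1.4, 31.7]
finger_gap: 0.146
gripper_force: 87.5
t 10.8 tcp [0.5417 0.1558 0.2028] ang -146.1 tilt [0.01 0.3  0.  ] f [-6.7 -1.4 31.7] gap 0.146 gf 87.53785371780396
dp [0.0009 0.0011 0.0017] rz 0.0003
lvl(tool rotvec/2pi) [-0.00048  0.00068 -0.     ]
```

TCP height 0.2028 matches a seated flange (0.202 plus the grasp offset), and the 32 N agrees. I'll ease off slightly and turn clockwise, which is positive about the tool's z.

```bash
python3 -m crank '[{"dp":[0,0,-0.002],"delta_rot":[0,0,0.01],"fingers":-1},{"dp":[0,0,0],"delta_rot":[0,0,0.015],"fingers":-1},{"dp":[0,0,0],"delta_rot":[0,0,0.015],"fingers":-1},{"dp":[0,0,0],"delta_rot":[0,0,0.015],"fingers":-1},{"dp":[0,0,0],"delta_rot":[0,0,0.015],"fingers":-1},{"dp":[0,0,0],"delta_rot":[0,0,0.015],"fingers":-1},{"dp":[0,0,0],"delta_rot":[0,0,0.015],"fingers":-1},{"dp":[0,0,0],"delta_rot":[0,0,0],"fingers":-1},{"dp":[0,0,0],"delta_rot":[0,0,0],"fingers":-1}]'
python3 -c "
from h import *
rel(.541,.156,.202,123);print(manip.sense()['ft_torque'])"
```

```text
t: 11.55
tcp_pos: [0.5422, 0.1556, 0.2029]
tool_rot: [0.019, 1.0, -0.0, 0.003]
force: [-3.7, -2.2, 24.8]
finger_gap: 0.152
gripper_force: 86.6
t 11.55 tcp [0.5422 0.1556 0.2029] ang 177.85 tilt [0.02 0.36 0.  ] f [-3.7 -2.2 24.8] gap 0.152 gf 86.59152030944824
dp [0.0025 0.0007 0.0017] rz 0.1524
lvl(tool rotvec/2pi) [-1.e-05  1.e-03  0.e+00]
[-0.20315442  1.01650958 -0.22164177]
```

Turned 36° so far. I'll carry on to the stop.

```bash
python3 -m crank '[{"dp":[0,0,0],"delta_rot":[0,0,0.015],"fingers":-1},{"dp":[0,0,0],"delta_rot":[0,0,0.015],"fingers":-1},{"dp":[0,0,0],"delta_rot":[0,0,0.015],"fingers":-1},{"dp":[0,0,0],"delta_rot":[0,0,0.015],"fingers":-1},{"dp":[0,0,0],"delta_rot":[0,0,0.015],"fingers":-1},{"dp":[0,0,0],"delta_rot":[0,0,0.015],"fingers":-1},{"dp":[0,0,0],"delta_rot":[0,0,0.015],"fingers":-1},{"dp":[0,0,0],"delta_rot":[0,0,0.015],"fingers":-1},{"dp":[0,0,0],"delta_rot":[0,0,0.015],"fingers":-1},{"dp":[0,0,0],"delta_rot":[0,0,0.012],"fingers":-1},{"dp":[0,0,0],"delta_rot":[0,0,0],"fingers":-1},{"dp":[0,0,0],"delta_rot":[0,0,0],"fingers":-1}]'
python3 -c "
from h import *
rel(.541,.156,.202,123);print(manip.sense()['ft_torque'])"
```

```text
t: 12.55
tcp_pos: [0.5429, 0.1553, 0.2028]
tool_rot: [0.461, 0.887, 0.001, 0.004]
force: [-3.6, -3.7, 22.8]
finger_gap: 0.153
gripper_force: 86.4
t 12.55 tcp [0.5429 0.1553 0.2028] ang 125.03 tilt [0.08 0.45 0.  ] f [-3.6 -3.7 22.8] gap 0.153 gf 86.36232376098633
dp [ 0.0034 -0.0023  0.0017] rz 0.0056
lvl(tool rotvec/2pi) [ 0.0009  0.0009 -0.    ]
[-0.45376329  0.82031456  0.06511668]
```

```bash
python3 -m crank '[{"dp":[0,0,0],"delta_rot":[0,0,0.004],"fingers":-1},{"dp":[0,0,0],"delta_rot":[0,0,0],"fingers":-1},{"dp":[0,0,0],"delta_rot":[0,0,0],"fingers":-1},{"dp":[0,0,0],"delta_rot":[0,0,0],"fingers":-1}]'
python3 - <<'E'
from h import *
rel(.541,.156,.202,123)
p,d=manip.snapshot("scene");np.savez("scene2.npz",p=p,d=d)
cv2.imwrite("pics/s3.png",cv2.resize(p[130:270,240:380,::-1],(600,600),interpolation=cv2.INTER_CUBIC))
from m import *
q=plane_uv("scene","scene2.npz",(170,240,280,345),.121,.132,.126);print(len(q),outer(q,q.mean(0)))
E
```

```text
t: 12.88
tcp_pos: [0.5426, 0.1551, 0.2028]
tool_rot: [0.472, 0.882, 0.001, 0.004]
force: [-4.1, -3.6, 24.1]
finger_gap: 0.149
gripper_force: 86.5
t 12.8833 tcp [0.5426 0.1551 0.2028] ang 123.7 tilt [0.12 0.41 0.  ] f [-4.1 -3.6 24.1] gap 0.149 gf 86.53453588485718
dp [ 0.0032 -0.0017  0.0017] rz 0.0019
lvl(tool rotvec/2pi) [0.00077 0.00091 0.     ]
450 (array([544.59449   , 155.29031682,  37.34709207]), np.float64(3.177902043381833))
```

View pics/s3.png

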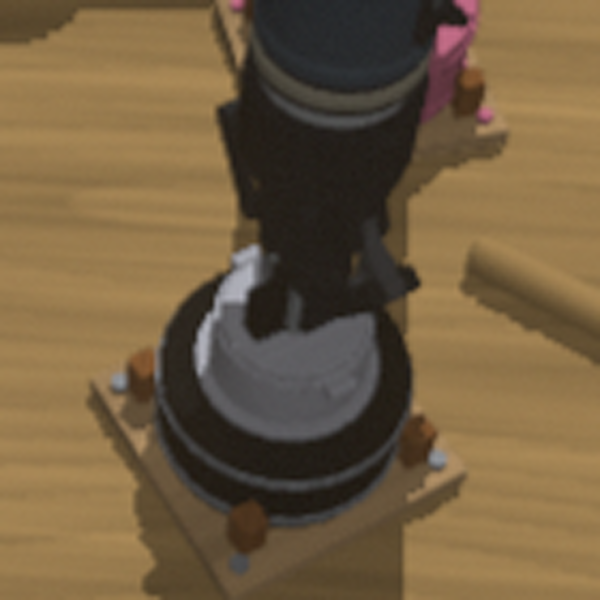

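The flange lies flat on the neck's rim at about (300,340), with the ears at (245,262) and (345,385), and the fingers are still on the bar. The turn is 90.4° and the push 24 N, so I'm handing in.

```bash
python3 -c "
from station import manip
print(manip.sign_off())"
```

```text
the job is handed in; nothing more can be done
None
```

The job is handed in with no verdict returned: the cap is seated, turned about 90° clockwise, and still gripped and pressed down with about 24 N, and I kept the arm clear of the other things on the bench.

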